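Push the weight box home in its storage lane

TASK

Put the weight box away: line the wooden box up with the mouth of the low aluminium storage lane and push it along the counter with the fingers, down the lane, until its leading end rests against the two rubber bumpers at the far end. Only push it, without grasping, tipping or lifting it; neither the box nor the robot may touch either guide rail on the way, and the other things round about stay where they stand. Leave the box there and move clear.

Things in the scene. Friction and masses are not known exactly. Their poses are not given: they have to be found in the camera images.
- weight_box: Closed brown wooden box with a small brass clasp, lying flat and loose on the counter before the lane's mouth, a little off its line and a little turned. Solid body 65 mm (x) by 130 mm (y, the long axis) by 41 mm high, upright flat sides, lid fixed. Origin: centre of the underside. Mass 0.24 to 0.48 kg. Either end may lead.
- lane: Storage lane fixed to the counter, without a floor: the box slides on the counter. Origin: on the counter, centre of the open mouth; x points down the lane (to the robot's right), y across it, away from the robot. Rail inner faces at y = +43 and -43 mm, x = 0 to 206 mm. Bumper faces at x = 200 mm, y = +22 and -22 mm, on a 22 mm high end stop. Box home: centre at x = 135 mm, y = 0.
- rail_far: Guide rail of the lane on the side away from the robot: straight aluminium bar 206 mm long, 8 mm thick, 14 mm high, with a 3 mm thick screwed foot on its outer side (out to 63 mm from the lane's middle line). Its origin and axes are those of the lane, not its own middle.
- rail_near: Guide rail of the lane on the robot's side, the mirror image of the other. Its origin and axes are those of the lane, not its own middle.
- weight_large: Larger brass weight with a knob, 25 mm wide, 34 mm high, loose, standing beside the lane outside the far rail; leave alone. Origin: centre of the underside.
- weight_small: Smaller brass weight with a knob, 20 mm wide, 27 mm high, loose, standing beside the lane outside the near rail; leave alone. Origin: centre of the underside.
- petri_dish: Covered glass petri dish, 96 mm wide, 16 mm high, loose, to the robot's left; leave alone. Origin: centre of the underside.
- square_bottle: White square reagent bottle with black cap, 56 by 56 by 123 mm, loose, beyond the lane's closed end; leave alone. Origin: centre of the underside.
- flask: Conical glass flask, 62 mm wide, 103 mm high, loose, to the robot's right; leave alone. Origin: centre of the underside.

How it is judged (in metres and radians):
On the way:
1. the box's leading end is well inside the lane (60 mm past the mouth), between the rails (x of weight_box in the frame of lane between -0.005 and 0.12 m and y of weight_box in the frame of lane between -0.0115 and 0.0115 m and height (world z) of weight_box below 0.006 m), for 0.1 s.
At the end, for the whole second after the job is handed in: The box stands flat and still on the counter between the rails, its leading end within 6 mm of the bumpers (centre between 129 and 139 mm down the lane), its centre within 11.5 mm of the lane's middle line and turned less than 0.15 rad from it (x of weight_box in the frame of lane between 0.129 and 0.139 m and y of weight_box in the frame of lane between -0.0115 and 0.0115 m and angle between the y axis of weight_box and the x axis of lane, either way round below 0.15 rad and height (world z) of weight_box below 0.004 m and angle between weight_box's own z axis and vertical below 0.05 rad and linear speed of weight_box below 0.005 m/s); the robot touches nothing.
It fails at once if the box touches a guide rail (contact force between weight_box and rail_far above 0.1 N or contact force between weight_box and rail_near above 0.1 N).
It fails at once if the robot touches a guide rail (contact force between any of the fingers, the arm and rail_far above 0.3 N or contact force between any of the fingers, the arm and rail_near above 0.3 N).
It fails at once if the box is lifted or tipped (height (world z) of weight_box above 0.008 m or angle between weight_box's own z axis and vertical above 0.15 rad).
It fails at once if the box is grasped (the grasp point between the finger pads is inside the box's outline, below its top) (x of the grasp point in the frame of weight_box between -0.03 and 0.03 m and y of the grasp point in the frame of weight_box between -0.062 and 0.062 m and z of the grasp point in the frame of weight_box below 0.041 m).
It fails at once if another loose thing is moved more than 15 mm or tipped (distance of any of weight_large, weight_small, petri_dish, square_bottle, flask from where it was at the start of the episode above 0.015 m or angle between any of weight_large, weight_small, petri_dish, square_bottle, flask's own z axis and vertical above 0.2 rad).
It also fails if it takes over 64 s, if anything falls off the work surface, if the arm or the gripper's body presses on something with over 40 N, if the wrist force passes 120 N, or if a joint passes its speed limit or range.

ROBOT

A 6-joint arm with a two-finger parallel gripper is mounted at the origin on a cart in front of the work surface, level with it; the furniture and walls round the work are solid. World frame = base frame: x ahead of the robot, y to its left, z up, the work surface at z = 0. Lengths are in mm, angles in rad, forces in N, time in s.
With the tool pointing down it reaches from about 275 to 825 mm from the base axis. Payload 5.2 kg.
Tool frame: the origin (TCP) lies at the very end of the fingers, on their centre line; the grasp point (between the pads) lies 19 mm behind it; z points along the fingers, y is the direction in which the jaws open and shut (so a half turn about z gives the same grasp; the last joint's range is limited). The gripper opens to 93 mm and grips with 3 to 60 N. Pads are 15 mm wide; open, the fingers measure 128 mm over their backs; the gripper's body (75 mm by 188 mm) begins 65 mm behind the grasp point.
Start: joints at [-1.462, 0.259, 1.535, -0, 1.348, -0.203], TCP at [168.746, -523.479, 218.653] pointing down, gripper open.
Joint ranges: [-3.14, 3.14], [-0.91, 2.08], [0.19, 2.58], [-1.22, 4.36], [0.22, 2.71], [-3.12, 3.12]. Speed limits (rad/s): [2.57, 2.57, 3.14, 3.14, 3.14, 3.14].

INTERFACE

Orientations are given as [roll, pitch, yaw] about the fixed x, y, z axes, in that order (R = Rz(yaw) Ry(pitch) Rx(roll)).
In Python, from bench import robot gives the robot as it stands. The module is installed in compiled form; this text tells all that it offers. Calls block until the motion is done:
- robot.move_ptp(position, orientation): joint-space move of the TCP to a pose.
- robot.move_linear(position, ori=None, speed=150, f_stop=None): straight line of the TCP; ori=None keeps the orientation; speed is the mean speed in mm/s. With f_stop (N) it stops when the force on the tool has changed by that much, and returns True; else False.
- robot.move_j(angles): joint-space move.
- robot.move_gripper(opening): opening from 0.0 (shut) to 1.0 (fully open); the grip force is fixed at half the most; returns when the fingers have stopped.
- robot.sleep(seconds).
- robot.inverse_kinematics(position, orientation): joint angles nearest the present ones, or None.
- robot.get_image(name): name is "side" or "top" or "wrist"; returns a dict with "img" (480x640x3 uint8, blue, green, red), "fovy" (degrees; the focal length in pixels is half the picture's height over the tangent of half this angle, whatever the lens; pixels are square), "cx", "cy" (the principal point, pixels), "k1" (the pictures are not rectified: a ray, as slopes to the right and down, at radius r is drawn at 1 + k1 r^2 times it, then the intrinsics apply), "eye" and "orientation" of the camera in the world. Camera axes: x right, y down, z forward; pixel columns grow to the right and rows downward; lengths in mm; the calibration is good to about 2 mm. A picture is of the moment at which its call begins. There is no depth.
A pose or a line that the arm cannot do raises robot.MotionError and nothing moves.
- robot.hand_in(): hands the job in, once; it reports no verdict.
Readings, each from a call of its own:
- robot.current_t(): time.
- robot.current_qpos(): joint angles.
- robot.current_joint_vel(): joint speeds.
- robot.current_joint_efforts(): joint torques, N m.
- robot.current_tcp_pos(): TCP position.
- robot.current_eef_rot(): TCP orientation.
- robot.current_contact_force(): force on the tool from outside, world axes, zero at the start.
- robot.current_ft_torque(): the same for the moment, N m.
- robot.current_gripper_width(): opening from 0.0 (shut) to 1.0 (fully open).
Only numpy, scipy, OpenCV 4.12 (cv2) and the standard library are available. Lean on these libraries where they do the work, as an engineer would, in place of code of your own. Each camera call takes 0.05 s, during which the arm holds its last target. There are 200 camera calls.

## Working session

There is one attempt and no reset: what is moved stays moved. The work goes in short steps, each a Python script; the robot and the scene stay as the last script left them, time stands still between calls to the robot, and variables do not carry over. Pictures are saved under pics/ and viewed, about 8 in all and at most 12, crops included, and the job is handed in when it is done.

```bash
mkdir -p pics
cat > h.py <<'E'
import numpy as np, cv2
from bench import robot
from scipy.spatial.transform import Rotation as Rn
def R(c):
    o=np.array(c["orientation"],float)
    return o if o.shape==(3,3) else Rn.from_euler('xyz',o).as_matrix()
def K(c):
    f=240/np.tan(np.radians(c["fovy"])/2); return np.array([[f,0,c["cx"]],[0,f,c["cy"]],[0,0,1.]])
def D(c): return np.array([c["k1"],0,0,0,0.])
def toW(c,uv,z):
    p=cv2.undistortPoints(np.array(uv,float).reshape(-1,1,2),K(c),D(c)).reshape(-1,2)
    d=np.c_[p,np.ones(len(p))]@R(c).T; e=np.array(c["eye"],float)
    return (e+d*((z-e[2])/d[:,2])[:,None])[:,:2]
def toP(c,X):
    r=R(c).T; t=-r@np.array(c["eye"],float)
    return cv2.projectPoints(np.array(X,float).reshape(-1,1,3),cv2.Rodrigues(r)[0],t,K(c),D(c))[0].reshape(-1,2)
E
python3 - <<'E'
from h import *
import pickle
for n in("top","side"):
    c=robot.get_image(n); cv2.imwrite(f"pics/{n}0.png",c["img"]); pickle.dump(c,open(n+"0.pkl","wb"))
    print(n,{k:v for k,v in c.items() if k!="img"})
print(robot.current_eef_rot(),robot.current_t())
E
```

```text
top {'fovy': 42.7237030246293, 'cx': 318.56887957831833, 'cy': 246.17078588804083, 'k1': 0.02089457621239088, 'eye': array([ 377.12263172,   34.14325796, 1851.43029379]), 'orientation': array([-3.08467266,  0.01218585, -1.54464332])}
side {'fovy': 42.172352369686735, 'cx': 323.0083554709867, 'cy': 235.3640290761698, 'k1': -0.1331811275934182, 'eye': array([  596.5068721 , -1345.68340114,  1051.16189132]), 'orientation': array([-2.19008025, -0.01678792,  0.09198059])}
[-3.13998477e+00 -3.18669502e-04  3.11804730e-01] 0.1
```

View pics/top0.png

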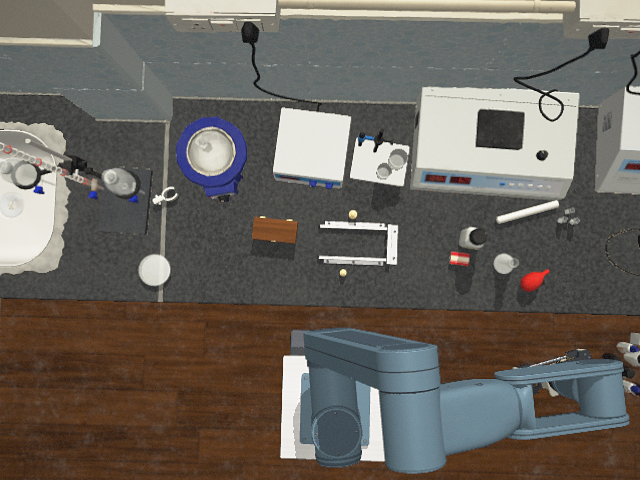

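View pics/side0.png

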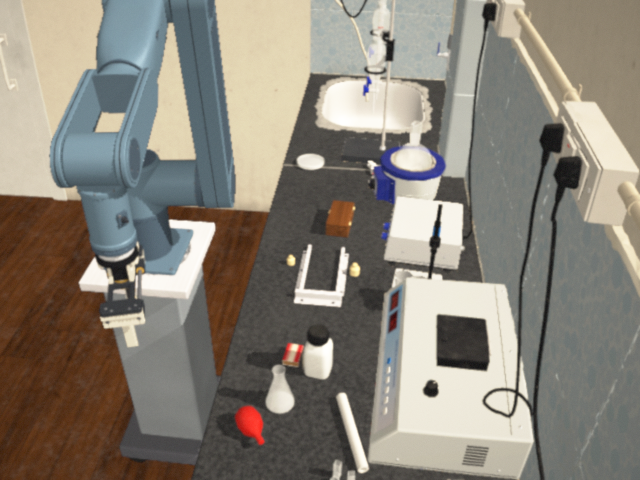

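The top view shows the box at about (252–298, 217–244) px, the lane mouth at u≈319, rails at v≈225 and 261, and the end stop at u≈392. The weights are at (353,214) and (343,272). At 3 mm/px that is too coarse, so I'll look with the wrist camera.

Run:
```python
from h import *
import pickle
c=pickle.load(open("top0.pkl","rb"))
print("box",toW(c,[(253,217),(298,219),(296,244),(252,241)],41).round(1).tolist())
print("lane",toW(c,[(319,222),(319,229),(319,257),(319,264),(388,229),(388,258)],14).round(1).tolist())
b=toW(c,[(275,231)],41)[0]; m=toW(c,[(319,243)],0)[0]
print(b,m)
for y in (m[1]+20,):
    ok=robot.inverse_kinematics([m[0]-60,y,330],[np.pi,0,0]); print(ok)
    for yaw in (0,np.pi/2,-np.pi/2,np.pi):
        q=robot.inverse_kinematics([m[0],y,330],[np.pi,0,yaw]); print(yaw,None if q is None else np.round(q,2))
```

```text
box [[561.4, 255.6], [558.8, 122.0], [484.4, 125.8], [490.0, 256.3]]
lane [[554.0, 59.9], [532.9, 59.3], [448.8, 57.1], [427.8, 56.6], [538.1, -147.6], [451.1, -149.3]]
[521.38512945 189.08561355] [491.63329184  58.40489986]
[-7.56439300e-02 -2.92050162e-03  1.57146483e+00 -4.44089210e-16
  1.57304833e+00  1.49515240e+00]
0 [-0.07  0.11  1.45 -0.    1.58  1.5 ]
1.5707963267948966 [-0.07  0.11  1.45  0.    1.58 -0.07]
-1.5707963267948966 [-0.07  0.11  1.45 -0.    1.58  3.08]
3.141592653589793 [-0.07  0.11  1.45  0.    1.58 -1.64]
```

Run:
```python
from h import *
import pickle
robot.move_ptp([490,90,400],[np.pi,0,np.pi/2])
c=robot.get_image("wrist"); cv2.imwrite("pics/w1.png",c["img"]); pickle.dump(c,open("w1.pkl","wb"))
print({k:v for k,v in c.items() if k!="img"},robot.current_t(),robot.current_tcp_pos(),robot.current_gripper_width())
```

```text
{'fovy': 61.08353727934762, 'cx': 322.1776269345955, 'cy': 242.95342288334876, 'k1': -0.03678534806962733, 'eye': array([491.05540911, 173.7310685 , 566.86124309]), 'orientation': array([ 2.83608265e+00,  5.71837121e-04, -1.53993583e-03])} 2.6833 [490.14743006  89.24848534 399.6395687 ] 1.0022264944322383
```

View pics/w1.png

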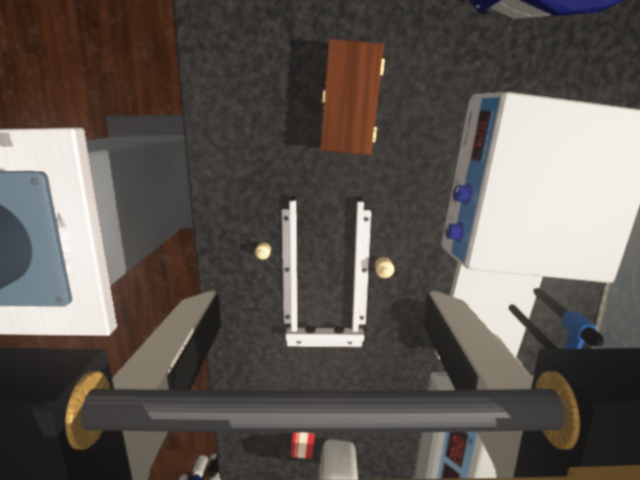

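The wrist view shows the box top at about (329,40), (384,43), (373,154), (321,151), the rails at u≈294 and 360 for v 200–330, and the bumpers at v≈329. I'll enlarge it to measure more finely.

Run:
```python
import cv2,numpy as np
i=cv2.imread("pics/w1.png")
def cr(u,v):
    a=cv2.resize(i[v:v+165,u:u+130],None,fx=3,fy=3,interpolation=cv2.INTER_CUBIC)
    for k in range(0,130,10): cv2.line(a,(3*k,0),(3*k,4 if k%50 else 10),(0,255,255),1)
    for k in range(0,165,10): cv2.line(a,(0,3*k),(4,3*k),(0,255,255),1)
    return a
cv2.imwrite("pics/w1c.png",np.hstack([cr(270,20),cr(265,190)]))
```

```text
(no output)
```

View pics/w1c.png

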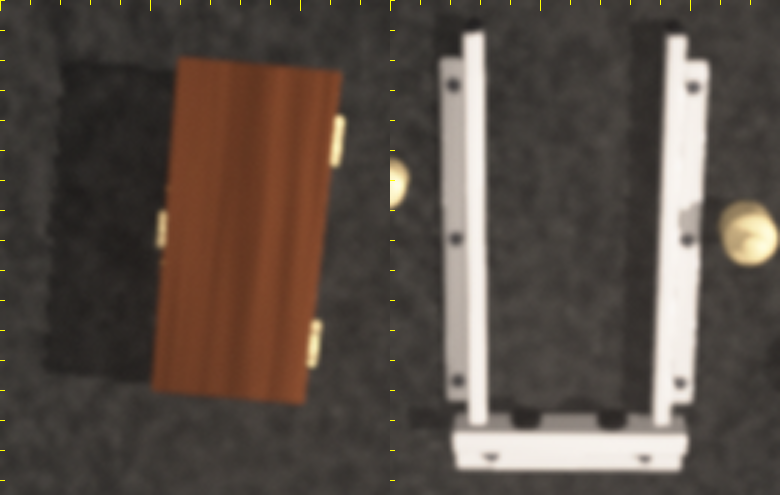

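Run:
```python
from h import *
import pickle
from scipy.optimize import least_squares
c=pickle.load(open("w1.pkl","rb"))
def fit(c,loc,px,x0):
    loc=np.array(loc,float);px=np.array(px,float)
    def f(p):
        X=loc.copy();s,k=np.sin(p[2]),np.cos(p[2])
        X[:,:2]=loc[:,:2]@np.array([[k,s],[-s,k]])+p[:2]
        return (toP(c,X)-px).ravel()
    r=least_squares(f,x0); return r.x,r.fun.reshape(-1,2).round(1).tolist()
print("lane",fit(c,[(0,-51,14),(0,51,14),(206,-51,14),(206,51,14)],[(289.3,200.7),(364.3,202),(291.3,332),(359,332)],[490,58,-1.57]))
# box local: x across, y long; y toward +world y
print("box",fit(c,[(-32.5,65,41),(32.5,65,41),(32.5,-65,41),(-32.5,-65,41)],[(329,39),(384,43.7),(371.7,154.7),(320.7,150)],[520,189,0.]))
print(toW(c,[(329,39),(384,43.7),(371.7,154.7),(320.7,150)],41).round(1).tolist())
print("lane out",toW(c,[(289.3,200.7),(364.3,202),(291.3,332),(359,332)],14).round(1).tolist())
print("bumper",toW(c,[(309,329),(337.5,329)],11).round(1).tolist())
print("device",toW(c,[(484,95),(445,250),(470,98)],60).round(1).tolist())
t=pickle.load(open("top0.pkl","rb"))
print("toplane",fit(t,[(0,-51,14),(0,51,14)],[(319,264.5),(319,222)],[490,58,-1.57]))
```

```text
lane (array([496.99473328,  60.63134206,  -1.58153293]), [[0.6, -0.4], [-0.5, -1.0], [0.6, 0.6], [-0.7, 1.1]])
box (array([ 5.26365216e+02,  1.93043837e+02, -8.01980363e-02]), [[0.2, -0.2], [-0.1, -0.0], [-0.1, -0.2], [-0.0, 0.4]])
[[498.9, 260.2], [564.1, 255.2], [553.6, 125.5], [488.8, 131.3]]
lane out [[445.2, 60.6], [548.8, 58.6], [442.9, -143.8], [546.7, -144.0]]
bumper [[470.0, -140.3], [513.8, -140.4]]
device [[682.3, 197.2], [652.4, 3.9], [665.9, 193.7]]
toplane (array([490.05580626,  58.19850101,  -1.54482511]), [[-0.0, -4.3], [0.0, 4.3]])
```

Lane: mouth centre (497, 60.5), direction −1.581 rad. The bumpers come out 43.8 mm apart at x=201, which matches the given sizes. Box: centre (526.4, 193), yaw −0.08, so it sits 28 mm off the lane line. I'll square it up first with a two-finger push on the far side, between the hinges.

Run:
```python
from h import *
import pickle
o=[np.pi,0,np.pi-0.0107]
robot.move_gripper(0.17)
robot.move_ptp([588,193,120],o)
robot.move_linear([588,193,12],speed=150)
print(robot.current_tcp_pos(),robot.current_eef_rot(),robot.current_contact_force())
robot.move_linear([542,192,12],speed=30)
print(robot.current_contact_force())
robot.move_linear([585,193,12],speed=100)
robot.move_linear([585,193,150],speed=200)
robot.move_ptp([490,90,400],[np.pi,0,np.pi/2])
c=robot.get_image("wrist"); cv2.imwrite("pics/w2.png",c["img"]); pickle.dump(c,open("w2.pkl","wb"))
i=c["img"]
def cr(u,v):
    a=cv2.resize(i[v:v+165,u:u+130],None,fx=3,fy=3,interpolation=cv2.INTER_CUBIC)
    for k in range(0,130,10): cv2.line(a,(3*k,0),(3*k,4 if k%50 else 10),(0,255,255),1)
    return a
cv2.imwrite("pics/w2c.png",np.hstack([cr(250,20),cr(265,190)]))
print(robot.current_t())
```

```text
[588.95877575 193.04096934  13.13356369] [3.14131339e+00 2.00018947e-03 3.13066398e+00] [-0.59127243 -0.34011672 -0.19014616]
[-0.08200442 -0.14839119  0.85653677]
10.4917
```

View pics/w2c.png

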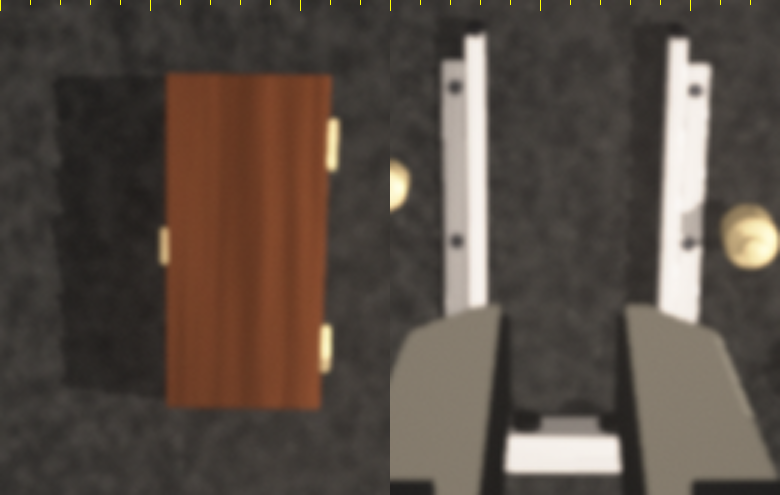

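Run:
```python
from h import *
import pickle
c=pickle.load(open("w2.pkl","rb"))
B=toW(c,[(305,44.3),(360.7,44.7),(357,156.3),(305.3,156)],41); print(B.round(1).tolist(),B.mean(0))
d=(B[0]+B[1]-B[2]-B[3]); print("yaw from +y",np.arctan2(-d[0],d[1]))
L=toW(c,[(290,201.7),(365,203),(291.7,290),(361.7,290)],14); print(L.round(1).tolist())
m=(L[0]+L[1])/2; e=(L[2]+L[3])/2; print(m,e,(e-m)[0]/(e-m)[1])
print("inner",toW(c,[((485-390)/3+265,201.7),((668-390)/3+265,203)],14))
```

```text
[[469.3, 255.3], [535.1, 255.0], [533.9, 124.7], [468.3, 124.9]] [501.65448995 189.96466665]
yaw from +y -0.008333317100198943
[[445.3, 60.3], [548.8, 58.7], [444.8, -72.2], [548.2, -72.0]]
[497.08138715  59.49099961] [496.52999455 -72.09042738] 0.004190504773606307
inner [[454.54077837  60.32682442]
 [538.69634911  58.64151374]]
```

The box is now parallel to the lane within about 0.005 rad and 3.6 mm off line. I'll correct that with one more side push, then go behind it and push it up to just before the mouth.

Run:
```python
from h import *
import pickle
o=[np.pi,0,np.pi-0.008]
robot.move_ptp([580,190,120],o)
robot.move_linear([580,190,12],speed=150)
robot.move_linear([538.4,190,12],speed=30)
print(robot.current_tcp_pos())
robot.move_linear([580,190,12],speed=100)
robot.move_linear([580,190,150],speed=200)
lx=lambda y:497.1+0.008*(y-59.5)
o=[np.pi,0,np.pi/2-0.008]
robot.move_ptp([lx(285),285,150],o)
robot.move_gripper(0.22)
robot.move_linear([lx(285),285,12],speed=150)
robot.move_linear([lx(213),213,12],speed=30)
print(robot.current_tcp_pos(),robot.current_eef_rot(),robot.current_contact_force())
c=robot.get_image("wrist"); cv2.imwrite("pics/w3.png",c["img"]); pickle.dump(c,open("w3.pkl","wb"))
print(robot.current_t(),c["eye"],c["orientation"])
```

```text
[538.64862878 190.0247561   12.05066804]
[498.32940738 213.03265242  12.02784962] [3.14156739e+00 7.38935091e-05 1.56294709e+00] [-0.4685135   0.6041444  -0.38674941]
21.1167 [499.66204671 297.47738901 179.26376077] [ 2.83621906e+00 -9.57649345e-05 -8.03523231e-03]
```

View pics/w3.png

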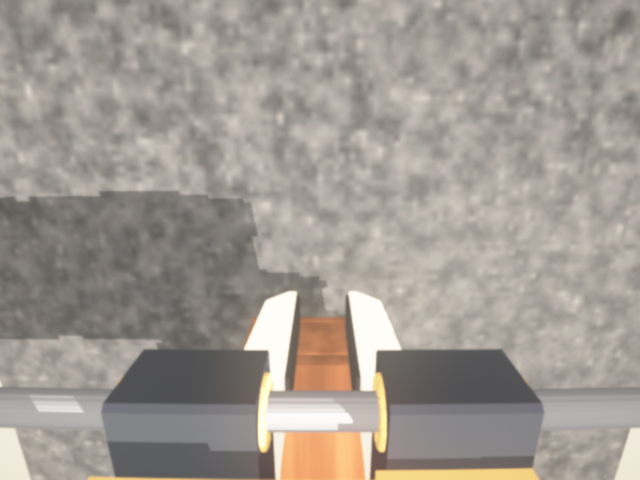

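The box sits centred against both fingers: its end spans u≈245–400, with the image centre at 322. I'll back off and check alignment from the overview before entering the lane.

Run:
```python
from h import *
import pickle
lx=lambda y:497.1+0.008*(y-59.5)
robot.move_linear([lx(235),235,12],speed=100)
robot.move_linear([lx(235),235,120],speed=200)
robot.move_ptp([490,90,400],[np.pi,0,np.pi/2])
c=robot.get_image("wrist"); pickle.dump(c,open("w4.pkl","wb"))
a=cv2.resize(c["img"][60:260,265:395],None,fx=3,fy=3,interpolation=cv2.INTER_CUBIC)
cv2.imwrite("pics/w4c.png",a); print(robot.current_t())
```

```text
23.425
```

View pics/w4c.png

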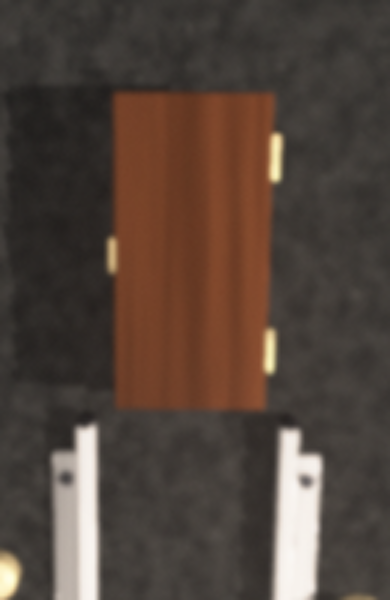

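Run:
```python
from h import *
import pickle
c=pickle.load(open("w4.pkl","rb"))
B=toW(c,[(302.7,91),(356.7,91),(353.7,196.7),(303.7,196.3)],41); print(B.round(1).tolist(),B.mean(0))
d=(B[0]+B[1]-B[2]-B[3]); print("yaw",np.arctan2(-d[0],d[1]))
print(toW(c,[(290.3,201.7),(365,203.3)],14))
```

```text
[[465.7, 203.2], [531.3, 203.2], [530.5, 73.0], [465.2, 73.5]] [498.15073216 138.23485432]
yaw -0.004748605362372102
[[445.30732686  60.72491081]
 [548.31005973  58.56204894]]
```

Box centreline is 0.5 mm off the lane's, yaw error about 0.003 rad. Pushing down the lane now, ending with a slow force-limited approach.

Run:
```python
from h import *
import pickle
lx=lambda y:497.1+0.008*(y-59.5)
o=[np.pi,0,np.pi/2-0.008]
robot.move_ptp([lx(240),240,120],o)
robot.move_linear([lx(240),240,12],speed=150)
robot.move_linear([lx(8),8,12],speed=35)
print(robot.current_tcp_pos(),robot.current_contact_force())
print(robot.move_linear([lx(-8),-8,12],speed=8,f_stop=5))
p=robot.current_tcp_pos();print(p,robot.current_contact_force())
robot.move_linear([lx(30),30,12],speed=60)
robot.move_linear([lx(30),30,120],speed=200)
robot.move_ptp([490,90,400],[np.pi,0,np.pi/2])
c=robot.get_image("wrist"); pickle.dump(c,open("w5.pkl","wb"))
a=cv2.resize(c["img"][180:350,260:400],None,fx=3.5,fy=3.5,interpolation=cv2.INTER_CUBIC)
cv2.imwrite("pics/w5c.png",a); print(robot.current_t())
```

```text
[496.68380726   8.03106695  12.00924241] [0.23943646 2.65224965 1.7563835 ]
True
[496.31486433   2.65578043  11.71575941] [0.02435581 0.38976891 0.35067765]
35.6667
```

View pics/w5c.png

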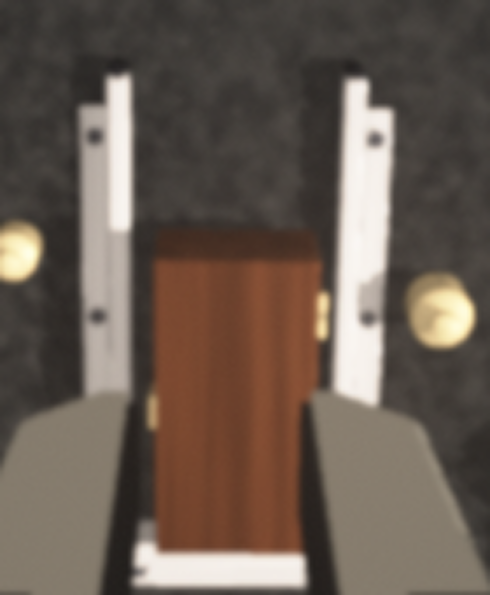

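Run:
```python
from h import *
import pickle
c=pickle.load(open("w5.pkl","rb"))
q=lambda u,v:(u/3.5+260,v/3.5+180)
B=toW(c,[q(154,259),q(320,259),q(302,551),q(156,551)],41); print(B.round(1).tolist(),B.mean(0))
d=(B[0]+B[1]-B[2]-B[3]); print("yaw",np.arctan2(-d[0],d[1]))
print("trail bottom",toW(c,[q(156,228),q(316,232)],0))
print("mouth",toW(c,[q(107,74),q(369,78)],14))
```

```text
[[464.3, -6.7], [529.0, -6.7], [524.3, -135.5], [463.3, -135.6]] [495.22086677 -71.134193  ]
yaw -0.02207404680060853
trail bottom [[463.2651085   -7.19320601]
 [529.99732692  -8.89513861]]
mouth [[445.51237165  60.91965034]
 [548.61159944  59.36696483]]
```

Trailing end is at y≈−7.5, which puts the box centre about 132 mm down the lane: inside tolerance, but possibly 2–3 mm short of the bumpers. I'll nudge again with a higher stop force to tell whether it is seated.

Run:
```python
from h import *
import pickle
lx=lambda y:497.1+0.008*(y-59.5)
o=[np.pi,0,np.pi/2-0.008]
robot.move_ptp([lx(40),40,120],o)
robot.move_linear([lx(40),40,12],speed=150)
robot.move_linear([lx(8),8,12],speed=60)
print(robot.current_tcp_pos(),robot.current_contact_force())
print(robot.move_linear([lx(-4),-4,12],speed=6,f_stop=12))
p=robot.current_tcp_pos();print(p,robot.current_contact_force())
robot.move_linear([lx(35),35,12],speed=60)
robot.move_linear([lx(35),35,120],speed=200)
robot.move_ptp([490,210,400],[np.pi,0,np.pi/2])
c=robot.get_image("wrist"); pickle.dump(c,open("w6.pkl","wb"))
cv2.imwrite("pics/w6c.png",cv2.resize(c["img"][260:420,250:410],None,fx=3.5,fy=3.5,interpolation=cv2.INTER_CUBIC)); print(robot.current_t())
```

```text
[496.59911857   7.73017802  11.96575854] [ 0.42830825 -0.1346887  -0.05249438]
True
[496.47677528   2.67026181  11.77630748] [0.00644512 0.91647508 0.65625429]
42.2
```

View pics/w6c.png

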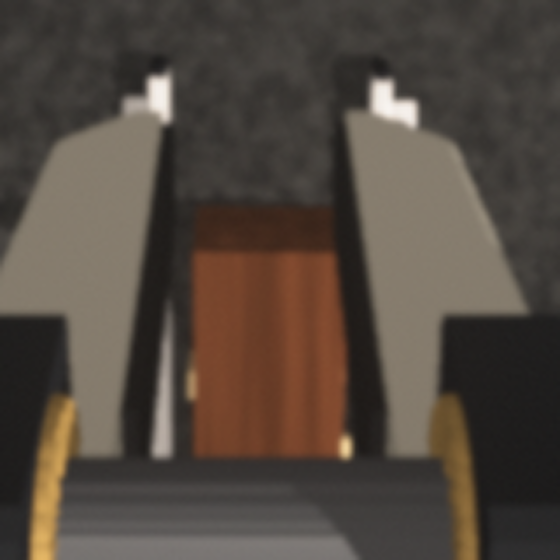

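The 12 N nudge stopped at y=2.67, against 2.66 for the 5 N push, so the box is seated on the bumpers. In the picture it lies straight between the rails, with the robot clear above. Handing in.

```bash
python3 -c "
from h import *
print(robot.current_contact_force(),robot.current_joint_vel().round(3)); robot.hand_in(); print(robot.current_t())"
```

```text
[0.64565299 0.52028524 0.46599753] [-0.005  0.001 -0.003  0.001  0.003 -0.   ]
the job is handed in; nothing more can be done
the job is handed in; nothing more can be done
```

The box is in the lane with its leading end against the bumpers, and the job is handed in; the clock read 42.2 s shortly before. I squared the box up with two two-finger pushes on its far side. Then I pushed it from behind down the lane until the force stop, and moved the arm clear above it.

**Seating:** a 5 N and then a 12 N force-stopped push ended at the same TCP position (y = 2.66 and 2.67 mm), so the box is seated.

**Alignment:** just before entry, the box was about 0.5 mm off the lane's middle line and about 0.003 rad off its direction. After the first push home, the pictures put it about 1 mm off the line.

**Disagreements:**
- The pictures place the box centre about 132 mm down the lane, where seated against the bumpers should read 135 mm. That is about what the 2 mm camera calibration allows, and inside the 129–139 mm limit.
- The final yaw reading was about −0.02 rad, but one front corner was hidden by a finger, so it is unreliable. It is still well under the 0.15 rad limit.

**Not measured:** I did not measure rail contact or the loose objects' final positions. Nothing in the pictures suggested contact, and both brass weights looked unmoved.

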